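Clear the anvil from the drawer, then open it

TASK

The little horn anvil has been left standing right in front of the engraver's drawer chest, so the top drawer cannot open. Lift it out of the way and stand it gently, upright, in the middle of the round black rubber pad; only then pull the top drawer all the way out so that the gravers can be reached. Leave the bottom drawer shut and everything else on the bench where it is.

Things in the scene. Friction and masses are not known exactly. Their poses are not given: they have to be found in the camera images.
- anvil: Steel horn anvil on a pale wood block, loose, 0.6 to 0.9 kg, standing before the chest at the start. Origin: centre of the block's underside, also below the balance point (few mm); z up, x towards the pointed horn. Block 100 (x) by 66 (y), 40 mm high; foot and thin waist; above, a body 74 mm long (x -37 to 37), 30 wide (y), with upright sides at z = 74 to 105 mm (top): grip here. Horn tip x = 83, heel -69 mm.
- pad: Round black rubber bench pad, 170 mm across, 8 mm thick, fixed to the bench; it lies to the left or to the right of the anvil. Origin: centre of its underside, on the bench. The anvil's block belongs in its middle.
- chest: Low dark wood drawer chest, fixed, 210 mm deep (x), 300 wide (y), 130 high, two full-width drawers, one above the other. Origin: centre of its underside. Its own -x is the front, the way the drawers come out; drawer fronts at x = -105 mm. It may be turned a few degrees. A bur rack and a tin stand at the back of its top (x over 40 mm, up to 55 mm high); the front of the top is bare.
- chest_drawer0_handle (a point): Middle of the top drawer's brass bar handle: level, along the chest's y, 120 mm long, 11 mm thick, its centre 35 mm out from the drawer front, 96 mm above the bench and 34 mm below the chest's top; posts to the drawer 51 mm either side of the middle. Axes as the chest's; it moves with the drawer.
- chest_drawer0 (a joint): How far the top drawer is pulled out along the chest's -x, in m: 0 shut, 0.141 at its stop. It slides with light friction (1 to 2 N) and stays where it is left.
- chest_drawer1 (a joint): How far the bottom drawer is pulled out, in m: 0 shut. It has the same handle, 53 mm lower. Not to be opened.
- bench_block: Bystander: square steel bench block, 100 by 100 mm, 22 mm high, loose. Origin: centre of its underside.
- cup: Bystander: orange drinking cup, 76 mm across, 95 mm high, loose. Origin: centre of its underside.
- dapping_block: Bystander: brass cube with round hollows, 62 mm, loose. Origin: centre of its underside.
- ring_clamp: Bystander: wooden ring clamp lying on its side, 165 mm long (x), 35 mm wide, 35 mm high, loose. Origin: on the bench under its middle.
- hammer: Bystander: chasing hammer lying down, 240 mm long (x), head at +x, 63 mm wide over the head, 30 mm high, loose. Origin: on the bench under its middle.
- file: Bystander: flat file with a wooden handle lying between the robot and the anvil, 240 mm long (x, handle at -x), 25 mm high, loose. Origin: on the bench under its middle.
- jar: Bystander: amber glass jar with a steel cap, 64 mm across, 75 mm high, loose. Origin: centre of its underside.
Not all that is in view belongs to the job. What is shaped like the anvil but turquoise is not meant.

How it is judged (in metres and radians):
On the way:
1. the anvil stands on the pad, let go, while the top drawer is still shut (horizontal distance between anvil and pad below 0.035 m and z of anvil in the frame of pad between 0.004 and 0.013 m and angle between anvil's own z axis and vertical below 0.08 rad and linear speed of anvil below 0.02 m/s and contact force between anvil and the fingers below 0.3 N and value of joint chest_drawer0 below 0.015 m), for 0.2 s.
At the end, for the whole second after the job is handed in: The anvil stands upright (within 0.08 rad) and at rest on the rubber pad, its origin within 35 mm of the pad's centre and its block flat on the pad, let go; the top drawer is out by more than 125 mm of its 141 mm and at rest; the bottom drawer is shut (under 20 mm); no bystander has moved 30 mm (horizontal distance between anvil and pad below 0.035 m and z of anvil in the frame of pad between 0.004 and 0.013 m and angle between anvil's own z axis and vertical below 0.08 rad and linear speed of anvil below 0.02 m/s and contact force between anvil and the fingers below 0.3 N and value of joint chest_drawer0 above 0.125 m and velocity of joint chest_drawer0 below 0.02 m/s and value of joint chest_drawer1 below 0.02 m and distance of each of bench_block, cup, dapping_block, ring_clamp, hammer, file, jar from where it was at the start of the episode below 0.03 m); the robot touches nothing.
It fails at once if the anvil is tipped over (more than 0.6 rad) (angle between anvil's own z axis and vertical above 0.6 rad).
It fails at once if the anvil is dropped (let go with its underside more than 22 mm above the bench, that is 14 mm above the pad) (height (world z) of anvil above 0.022 m and contact force between anvil and the fingers below 0.1 N).
It fails at once if the anvil is banged down on the pad (more than 80 N between them) (contact force between anvil and pad above 80 N).
It fails at once if the bottom drawer is opened (20 mm) (value of joint chest_drawer1 above 0.02 m).
It fails at once if a bystander is shoved or knocked over (moved 30 mm) (distance of any of bench_block, cup, dapping_block, ring_clamp, hammer, file, jar from where it was at the start of the episode above 0.03 m).
It also fails if it takes over 58 s, if anything falls off the work surface, if the arm or the gripper's body presses on something with over 40 N, if the wrist force passes 120 N, or if a joint passes its speed limit or range.

ROBOT

A 6-joint arm with a two-finger parallel gripper is mounted at the origin on the work surface. World frame = base frame: x ahead of the robot, y to its left, z up, the work surface at z = 0. Lengths are in mm, angles in rad, forces in N, time in s.
With the tool pointing down it reaches from about 350 to 875 mm from the base axis. Payload 4.2 kg.
Tool frame: the origin (TCP) lies midway between the tips of the shut fingers; the grasp point (between the pads) lies 19 mm behind it; z points along the fingers, y is the line along which they close (so a half turn about z gives the same grasp; the last joint's range is limited). The gripper opens to 85 mm and grips with 20 to 120 N. Pads are 22 mm wide; open, the fingers measure 114 mm over their backs; the gripper's body (76 mm by 85 mm) begins 54 mm behind the grasp point. The pads swing forward as they close: fully open they stand 13 mm farther back than shut.
Start: joints at [0.259, 0.385, 0.008, 0, -1.194, -0.259], TCP at [624.979, 0.025, 231.312] pointing down, gripper open.
Joint ranges: [-3.14, 3.14], [-1.21, 2.06], [-1.07, 1.41], [-3.16, 2.05], [-2.99, -0.16], [-3.1, 3.1]. Speed limits (rad/s): [2.79, 2.79, 3.14, 3.14, 3.14, 3.14].

INTERFACE

Orientations are given as a unit quaternion [x, y, z, w].
In Python, from bench import read_state, get_image, job_done gives the robot as it stands.
- The arm moves only by the tool servo_tool, never from a script. Its arguments are lists of equal length, an entry for each row: "rotation": the turn, a rotation vector about the world's x, y, z scaled (see below), a list of three; "slide": the shift along the world's x, y, z scaled (see below), a list of three; "grip": the opening, from -1 (shut) to 1 (fully open). In form: {"rotation": [[rx, ry, rz], ...], "slide": [[tx, ty, tz], ...], "grip": [grip, ...]}. A call has 1 to 8 rows; each row is the pose to reach, as a shift and turn from the pose commanded when the call began, turning the shorter way round; what a row does not reach only later rows make up. The controller multiplies each number of a shift by 0.2 m and each number of a turn by 360 degrees. A row lasts 1/8 s, in which the tool goes at most 62.5 mm and 10.7 degrees, less where a joint would pass 70% of its speed; a pose out of reach is approached as far as the arm can. A call with a number of a shift or a turn outside -1 to 1 is refused whole. A call with a gripper value outside its range is refused whole. The fingers move at their own pace and stop on an object; the grip force is fixed at half the most. Time passes only in rows, so rows that repeat a pose let the fingers close. It gives the time, the measured TCP pose, the force, the opening and the grip force at its end, in the units of the state.
- read_state(): the state, without advancing time (a new reading comes with each control period).
- get_image(name): name is "scene" or "side" or "wrist"; returns a dict with "image" (480x640x3 uint8, red, green, blue), "depth" (480x640 float32, mm along the optical axis (not along the pixel's ray), 0 where there is no reading), "camera_matrix" (3x3 intrinsics, pixels), "rvec" (rotation vector, rad) and "tvec" (3), from world to camera coordinates, as OpenCV has them; the wrist camera has in their place "hand_eye" (4x4, takes a point from camera to tool coordinates, whose origin is the TCP and whose axes are the flange's). Camera axes: x right, y down, z forward; pixel columns grow to the right and rows downward; lengths in mm; the calibration is good to about 2 mm. A picture is of the moment at which its call begins: read the wrist's pose just before it.
- job_done(): hands the job in; it is judged then, once.
The state is a dict: "clock": time; "joints": joint angles; "joint_vel": joint speeds; "joint_efforts": joint torques, N m; "position": TCP position; "ee_rot": TCP orientation; "contact_force": force on the tool from outside, world axes, zero at the start; "wrist_torque": the same for the moment, N m; "gripper_width": finger opening in mm; "grasp_force": force on a finger pad.
Only numpy, scipy, OpenCV 4.12 (cv2) and the standard library are available. Lean on these libraries where they do the work, as an engineer would, in place of code of your own. Each camera call takes 0.05 s, during which the arm holds its last target. There are 200 camera calls.

## Working session

There is one attempt and no reset: what is moved stays moved. The work goes in short steps, Python scripts to look and compute and a tool call to move; the robot and the scene stay as the last step left them, time stands still between calls to the robot, and variables do not carry over. Pictures are saved under pics/ and viewed, at most 10 in all, crops included, and the job is handed in when it is done.

Besides the shell and the picture viewer there is one more tool, called after "Emit:" as name(argument=value, ...) on one line, values as JSON. servo_tool: Moves the arm, as the interface text tells. Shifts and turns lie within -1 to 1; 1 stands for 0.2 m of shift or 360 degrees of turn. Its arguments: {"type":"object","properties":{"rotation":{"type":"array","items":{"type":"array","items":{"type":"number","minimum":-1,"maximum":1}}},"slide":{"type":"array","items":{"type":"array","items":{"type":"number","minimum":-1,"maximum":1}}},"grip":{"type":"array","items":{"type":"number"}}},"required":["rotation","slide","grip"]}

```bash
mkdir -p pics; cat > h.py <<'E'
import numpy as np, cv2
from bench import read_state, get_image
from scipy.spatial.transform import Rotation as R
def save(n,im): cv2.imwrite(f'pics/{n}.png', cv2.cvtColor(im,cv2.COLOR_RGB2BGR))
def pts(name):
    s=read_state(); d=get_image(name); K=d['camera_matrix']; Z=d['depth']
    v,u=np.mgrid[:480,:640]
    P=np.stack([(u-K[0,2])/K[0,0]*Z,(v-K[1,2])/K[1,1]*Z,Z],-1).reshape(-1,3).astype(float)
    if name=='wrist':
        H=np.array(d['hand_eye']); P=P@H[:3,:3].T+H[:3,3]
        P=R.from_quat(s['ee_rot']).apply(P)+np.array(s['position'])
    else:
        Rm=cv2.Rodrigues(np.array(d['rvec'],float))[0]; P=(P-np.array(d['tvec']).ravel())@Rm
    P=P.reshape(480,640,3); P[Z==0]=np.nan
    return d['image'],P
E
python3 - <<'E'
from h import *
a,P=pts('scene'); b,Q=pts('side'); save('scene',a); save('side',b)
np.savez('m.npz',a=a,P=P,b=b,Q=Q)
print(read_state())
E
```

```text
{'clock': 0.1, 'joints': array([ 2.58594208e-01,  3.85461036e-01,  6.76004942e-03, -4.22921930e-04,
       -1.19399194e+00, -2.58614955e-01]), 'joint_vel': array([-0.00018886, -0.00095774,  0.00420729,  0.00125952,  0.00032457,
        0.00038405]), 'joint_efforts': array([-2.41840362e-04, -3.93318665e+01,  1.88929778e+01,  4.19793829e+00,
       -2.58899068e-03, -3.31562532e-06]), 'position': array([6.24479764e+02, 1.04958700e-02, 2.30343048e+02]), 'ee_rot': array([-7.07043962e-01,  7.07168932e-01,  6.46676732e-04, -7.20915505e-04]), 'contact_force': array([-0.14323049,  0.4418606 ,  0.84184362]), 'wrist_torque': array([-0.00014345,  0.04782192,  0.03768134]), 'grasp_force': 0.0, 'gripper_width': 85.20319598988414}
```

View pics/scene.png

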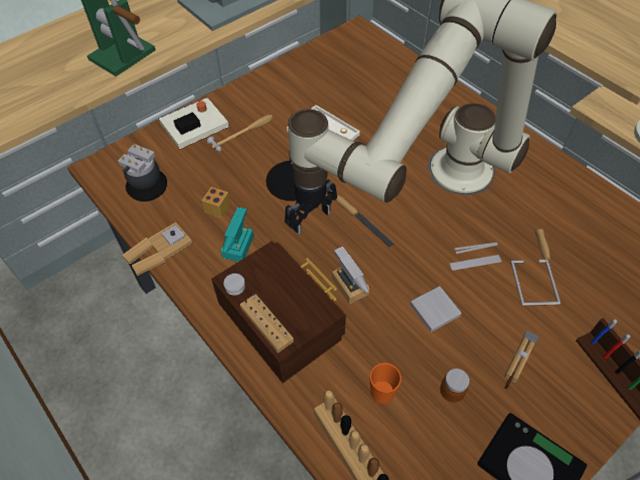

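View pics/side.png

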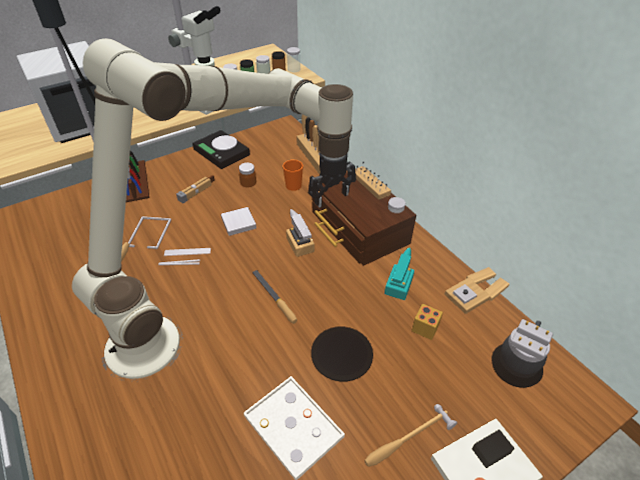

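Anvil candidates: the steel-on-pale-wood one at scene (350,275) / side (300,232), standing in front of the chest handles, and the turquoise one at scene (238,235) / side (400,275). The first fits because it is steel on pale wood in front of the drawers. The pad is the black disc at side (342,353).

```bash
python3 - <<'E'
from h import *
m=np.load('m.npz'); a,P,b,Q=[m[k] for k in 'aPbQ']
save('crop',np.hstack([cv2.resize(a[215:325,290:400],(400,400),interpolation=2),cv2.resize(b[190:270,260:340],(400,400),interpolation=2)]))
# pad from side
g=b.max(2)<45; z=Q[...,2]
k=g&(z<20)&(z>-5); k[:,:300]=0;k[:,385:]=0;k[:315]=0;k[390:]=0
p=Q[k]; print('pad',k.sum(),(p.max(0)+p.min(0))/2,p.max(0)-p.min(0))
for n,I,X,(u0,u1,v0,v1) in (('sc',a,P,(325,378,240,308)),('si',b,Q,(280,322,200,262))):
    s=np.zeros(I.shape[:2],bool); s[v0:v1,u0:u1]=1
    hsv=cv2.cvtColor(I,cv2.COLOR_RGB2HSV)
    for lo,hi,l in ((85,120,'body'),(30,45,'block')):
        k=s&(X[...,2]>lo)&(X[...,2]<hi)
        if l=='body':k&=hsv[...,1]<70
        p=X[k]
        if len(p)<5: print(n,l,len(p));continue
        r=cv2.minAreaRect(p[:,:2].astype(np.float32)); print(n,l,len(p),r,np.median(p[:,2]))
# chest top
k=(abs(P[...,2]-130)<5); k[:235]=0;k[380:]=0;k[:,:205]=0;k[:,350:]=0
p=P[k]; r=cv2.minAreaRect(p[:,:2].astype(np.float32)); print('chest',r,cv2.boxPoints(r))
for n,I,X in(('sc',a,P),('si',b,Q)):
    hsv=cv2.cvtColor(I,cv2.COLOR_RGB2HSV)
    k=(hsv[...,0]>18)&(hsv[...,0]<32)&(hsv[...,1]>110)&(X[...,2]>85)&(X[...,2]<106)&(X[...,0]>500)&(abs(X[...,1])<300)
    p=X[k]; 
    if len(p): print('handle',n,len(p),cv2.minAreaRect(p[:,:2].astype(np.float32)),p.mean(0))
    k=(X[...,2]>6)&(X[...,2]<30)&(X[...,0]>300)&(X[...,0]<620)&(abs(X[...,1])<200)
    p=X[k]; print('low',n,len(p),p.min(0),p.max(0))
E
```

```text
pad 1063 [ 451.94971059 -319.75949321    8.59809946] [166.03931799 163.94947862  16.13896733]
sc body 556 ((575.980224609375, 109.22289276123047), (152.47686767578125, 32.11229705810547), 78.62792205810547) 102.22638375909762
sc block 281 ((607.5045166015625, 112.536865234375), (100.07916259765625, 112.76013946533203), 13.287175178527832) 38.869419694891135
si body 316 ((592.4042358398438, 116.99095153808594), (177.31982421875, 96.10516357421875), 44.21085739135742) 106.115242875013
si block 197 ((618.40234375, 117.61355590820312), (202.6175537109375, 113.60308837890625), 21.292938232421875) 40.13326771504207
chest ((795.9000244140625, 61.224761962890625), (305.37884521484375, 197.0146942138672), 88.6085433959961) [[693.714   -89.02757]
 [890.67053 -93.81169]
 [898.08606 211.4771 ]
 [701.1295  216.26122]]
handle sc 173 ((658.3693237304688, 65.57238006591797), (127.08440399169922, 30.27791404724121), 87.69994354248047) [652.59902156  68.38371012  98.90971321]
low sc 771 [ 300.88992439 -185.99600554    6.00012405] [619.50661117 199.73809038  29.93604862]
handle si 113 ((662.5247192382812, 57.22116470336914), (126.05075073242188, 43.42850112915039), 88.43452453613281) [654.59182116  54.14150843 101.43843161]
low si 1120 [ 300.54783734 -197.73330022    6.0014059 ] [619.44840071 198.99406572  29.9589246 ]
```

View pics/crop.png

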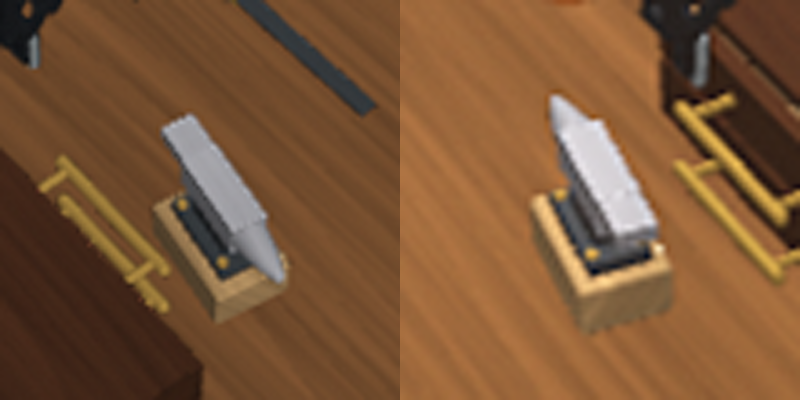

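The crop confirms it: a steel anvil on a pale block. The horn points to +y (lower right in scene), centred near (575,102) with yaw about 79°. Moving above it for a wrist look.

Emit:
servo_tool(rotation=[[0, 0, -0.016], [0, 0, -0.032], [0, 0, -0.032], [0, 0, -0.032], [0, 0, -0.032]], slide=[[-0.12, 0.25, 0], [-0.25, 0.51, 0], [-0.25, 0.51, 0], [-0.25, 0.51, 0], [-0.25, 0.51, 0]], grip=[1, 1, 1, 1, 1])

```text
clock: 0.72
position: [575.3, 101.1, 231.0]
ee_rot: [-0.632, 0.775, 0.0, -0.0]
contact_force: [0.3, 0.2, 0.2]
gripper_width: 85.0
grasp_force: 0.0
```

```bash
python3 - <<'E'
from h import *
a,P=pts('wrist'); save('w1',a); np.savez('w1.npz',a=a,P=P)
s=read_state(); print(s['position'],R.from_quat(s['ee_rot']).as_matrix()[:,1])
hsv=cv2.cvtColor(a,cv2.COLOR_RGB2HSV); z=P[...,2]
k=(z>98)&(z<112)&(hsv[...,1]<70)&(np.hypot(P[...,0]-575,P[...,1]-102)<100)
n,L,st,_=cv2.connectedComponentsWithStats(k.astype(np.uint8)); i=1+st[1:,4].argmax()
print(st[i],cv2.minAreaRect(P[L==i][:,:2].astype(np.float32)),np.median(P[L==i][:,2]))
E
```

```text
[575.31540447 101.03145227 231.0423794 ] [-9.79547874e-01  2.01210918e-01  3.59562440e-04]
[ 302  117   47  198 7912] ((571.8677368164062, 99.76702880859375), (138.3039093017578, 29.654855728149414), 79.45925903320312) 105.17042831975431
```

View pics/w1.png

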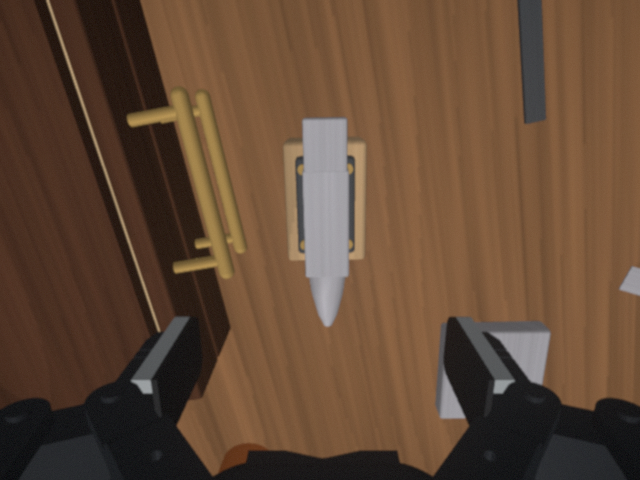

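The wrist view shows the anvil (325,205) aligned with the tool: origin (572,100), yaw 79.5°. Descending and gripping.

Emit:
servo_tool(rotation=[[0, 0, 0.003], [0, 0, 0.003], [0, 0, 0.003], [0, 0, 0.003], [0, 0, 0.003], [0, 0, 0.003], [0, 0, 0.003], [0, 0, 0.003]], slide=[[-0.016, -0.006, -0.1], [-0.016, -0.006, -0.3], [-0.016, -0.006, -0.5], [-0.016, -0.006, -0.65], [-0.016, -0.006, -0.75], [-0.016, -0.006, -0.815], [-0.016, -0.006, -0.815], [-0.016, -0.006, -0.815]], grip=[1, 1, 1, 1, 1, 1, 1, 1])

```text
clock: 1.78
position: [572.6, 100.9, 69.2]
ee_rot: [-0.64, 0.769, -0.0, 0.001]
contact_force: [0.0, 0.3, 0.5]
gripper_width: 85.2
grasp_force: 0.0
```

Emit:
servo_tool(rotation=[[0, 0, 0], [0, 0, 0], [0, 0, 0], [0, 0, 0], [0, 0, 0], [0, 0, 0], [0, 0, 0], [0, 0, 0]], slide=[[0, 0, 0], [0, 0, 0], [0, 0, 0], [0, 0, 0], [0, 0, 0], [0, 0, 0], [0, 0, 0], [0, 0, 0]], grip=[-1, -1, -1, -1, -1, -1, -1, -1])

```text
clock: 2.78
position: [572.3, 101.0, 68.8]
ee_rot: [-0.64, 0.768, -0.0, 0.001]
contact_force: [1.1, 0.6, 4.7]
gripper_width: 29.3
grasp_force: 62.9
```

Emit:
servo_tool(rotation=[[0, 0, 0], [0, 0, 0], [0, 0, 0], [0, 0, 0], [0, 0, 0], [0, 0, 0], [0, 0, 0], [0, 0, 0]], slide=[[0, 0, 0.02], [0, 0, 0.07], [0, 0, 0.14], [0, 0, 0.21], [0, 0, 0.28], [0, 0, 0.35], [0, 0, 0.4], [0, 0, 0.4]], grip=[-1, -1, -1, -1, -1, -1, -1, -1])

```text
clock: 3.78
position: [572.3, 101.1, 149.4]
ee_rot: [-0.64, 0.768, -0.0, 0.001]
contact_force: [0.3, 0.8, -6.5]
gripper_width: 29.1
grasp_force: 61.5
```

Emit:
servo_tool(rotation=[[0, 0, 0], [0, 0, 0], [0, 0, 0], [0, 0, 0], [0, 0, 0], [0, 0, 0], [0, 0, 0], [0, 0, 0]], slide=[[-0.01, -0.04, 0], [-0.04, -0.13, 0], [-0.08, -0.27, 0], [-0.12, -0.42, 0], [-0.17, -0.57, 0], [-0.21, -0.72, 0], [-0.25, -0.86, 0], [-0.29, -1.0, 0]], grip=[-1, -1, -1, -1, -1, -1, -1, -1])

```text
clock: 4.78
position: [512.2, -101.1, 148.0]
ee_rot: [-0.64, 0.769, 0.0, -0.001]
contact_force: [0.0, -0.1, -6.3]
gripper_width: 29.5
grasp_force: 61.4
```

Emit:
servo_tool(rotation=[[0, 0, 0], [0, 0, 0], [0, 0, 0], [0, 0, 0], [0, 0, 0], [0, 0, 0], [0, 0, 0], [0, 0, 0]], slide=[[-0.04, -0.14, 0], [-0.08, -0.28, 0], [-0.12, -0.42, 0], [-0.16, -0.56, 0], [-0.2, -0.69, 0], [-0.24, -0.82, 0], [-0.28, -0.93, 0], [-0.3, -1.0, 0]], grip=[-1, -1, -1, -1, -1, -1, -1, -1])

```text
clock: 5.78
position: [452.0, -300.5, 147.9]
ee_rot: [-0.639, 0.769, 0.001, -0.0]
contact_force: [-0.1, -0.3, -6.3]
gripper_width: 29.3
grasp_force: 61.4
```

```bash
python3 - <<'E'
from h import *
a,P=pts('scene'); b,Q=pts('side'); save('s2',b)
print(read_state()['position'])
for n,I,X in(('sc',a,P),('si',b,Q)):
    k=(I.max(2)<50)&(X[...,2]>-6)&(X[...,2]<16)&(np.hypot(X[...,0]-452,X[...,1]+320)<100)
    p=X[k]; print(n,len(p),cv2.minEnclosingCircle(p[:,:2].astype(np.float32)),np.median(p[:,2]))
    hs=cv2.cvtColor(I,cv2.COLOR_RGB2HSV)
    r=(np.hypot(X[...,0]-452,X[...,1]+310)<110)
    k=r&(X[...,2]>70)&(X[...,2]<140)&(hs[...,0]>10)&(hs[...,0]<28)&(hs[...,1]>50)
    p=X[k]; print('block',len(p), np.percentile(p,[2,50,98],axis=0).round() if len(p) else '')
E
```

```text
[ 452.58144403 -300.5388497   148.00618872]
sc 1206 ((451.52789306640625, -313.8830871582031), 88.91352081298828) 7.194273416791976
block 440 [[ 433. -347.   83.]
 [ 476. -261.  112.]
 [ 493. -242.  131.]]
si 1982 ((451.7805480957031, -318.6052551269531), 84.6227798461914) 10.177365291388375
block 570 [[ 414. -355.   85.]
 [ 430. -337.  117.]
 [ 474. -256.  134.]]
```

View pics/s2.png

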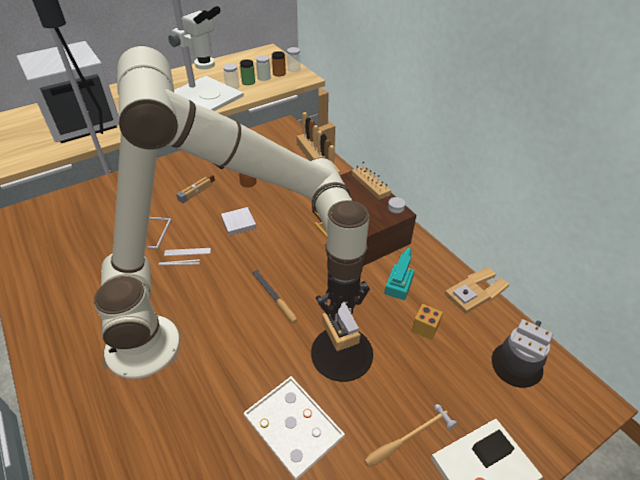

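The side view shows the anvil held upright over the pad (342,335). Centring and lowering gently.

Emit:
servo_tool(rotation=[[0, 0, 0], [0, 0, 0], [0, 0, 0], [0, 0, 0], [0, 0, 0], [0, 0, 0], [0, 0, 0], [0, 0, 0]], slide=[[0, -0.05, 0], [0, -0.09, -0.06], [0, -0.09, -0.13], [0, -0.09, -0.2], [0, -0.09, -0.26], [0, -0.09, -0.31], [0, -0.09, -0.335], [0, -0.09, -0.335]], grip=[-1, -1, -1, -1, -1, -1, -1, -1])

```text
clock: 6.88
position: [453.7, -317.1, 81.0]
ee_rot: [-0.64, 0.768, 0.0, -0.0]
contact_force: [-0.1, -1.1, -5.1]
gripper_width: 29.2
grasp_force: 61.3
```

Emit:
servo_tool(rotation=[[0, 0, 0], [0, 0, 0], [0, 0, 0], [0, 0, 0], [0, 0, 0], [0, 0, 0]], slide=[[0, 0, -0.004], [0, 0, -0.008], [0, 0, -0.012], [0, 0, -0.016], [0, 0, -0.018], [0, 0, -0.018]], grip=[-1, -1, -1, -1, -1, -1])

```text
clock: 7.62
position: [453.8, -317.2, 77.7]
ee_rot: [-0.64, 0.768, 0.0, -0.0]
contact_force: [-0.4, -0.3, -6.0]
gripper_width: 29.0
grasp_force: 61.3
```

Emit:
servo_tool(rotation=[[0, 0, 0], [0, 0, 0], [0, 0, 0], [0, 0, 0]], slide=[[0, 0, -0.003], [0, 0, -0.006], [0, 0, -0.007], [0, 0, -0.007]], grip=[-1, -1, -1, -1])

```text
clock: 8.12
position: [453.9, -317.3, 76.8]
ee_rot: [-0.64, 0.768, -0.0, -0.0]
contact_force: [-0.5, 1.3, -0.4]
gripper_width: 29.3
grasp_force: 62.1
```

Contact: the pad is carrying the weight. Releasing.

Emit:
servo_tool(rotation=[[0, 0, 0], [0, 0, 0], [0, 0, 0], [0, 0, 0], [0, 0, 0], [0, 0, 0], [0, 0, 0], [0, 0, 0]], slide=[[0, 0, 0], [0, 0, 0], [0, 0, 0], [0, 0, 0], [0, 0, 0], [0, 0, 0], [0, 0, 0], [0, 0, 0]], grip=[-0.2, 0, 0.3, 0.6, 1, 1, 1, 1])

```text
clock: 9.12
position: [453.8, -317.2, 76.3]
ee_rot: [-0.64, 0.769, 0.0, -0.0]
contact_force: [0.2, 0.6, 0.1]
gripper_width: 85.7
grasp_force: 0.0
```

Emit:
servo_tool(rotation=[[0, 0, 0], [0, 0, 0], [0, 0, 0], [0, 0, 0], [0, 0, 0], [0, 0, 0], [0, 0, 0]], slide=[[0, 0, 0.05], [0, 0, 0.15], [0, 0, 0.35], [0, 0, 0.6], [0, 0, 0.8], [0, 0, 0.9], [0, 0, 0.9]], grip=[1, 1, 1, 1, 1, 1, 1])

```text
clock: 10.0
position: [454.5, -317.5, 258.8]
ee_rot: [-0.64, 0.768, -0.002, 0.001]
contact_force: [0.4, -0.3, -0.7]
gripper_width: 85.4
grasp_force: 0.0
```

```bash
python3 - <<'E'
from h import *
a,P=pts('wrist'); print(read_state()['position'])
hs=cv2.cvtColor(a,cv2.COLOR_RGB2HSV); d=np.hypot(P[...,0]-453,P[...,1]+318)
k=(P[...,2]>106)&(P[...,2]<122)&(hs[...,1]<70)&(d<100)
n,L,st,_=cv2.connectedComponentsWithStats(k.astype(np.uint8)); i=1+st[1:,4].argmax()
p=P[L==i];print('top',cv2.minAreaRect(p[:,:2].astype(np.float32)),np.median(p[:,2]))
q=np.c_[p[:,:2],np.ones(len(p))];print('slope',np.linalg.lstsq(q[p[:,2]>109],p[p[:,2]>109][:,2],rcond=None)[0])
k=(a.max(2)<50)&(abs(P[...,2]-7)<9)&(d<100)
print('pad',k.sum(),cv2.minEnclosingCircle(P[k][:,:2].astype(np.float32)))
# handle with robot clear of the chest view
for n in('scene','side'):
    I,X=pts(n); hsv=cv2.cvtColor(I,cv2.COLOR_RGB2HSV)
    k=(hsv[...,0]>18)&(hsv[...,0]<32)&(hsv[...,1]>110)&(X[...,2]>90)&(X[...,2]<104)&(X[...,0]>620)&(X[...,0]<690)&(abs(X[...,1]-62)<90)
    p=X[k]; print('handle',n,len(p),cv2.minAreaRect(p[:,:2].astype(np.float32)),p.mean(0))
E
```

```text
[ 453.72857229 -317.02225427  256.86516807]
top ((453.1768493652344, -318.4013366699219), (138.07872009277344, 30.0090274810791), 79.21814727783203) 113.17510124051857
slope [-3.01145134e-03 -8.94027193e-03  1.11495280e+02]
pad 13254 ((449.6188049316406, -318.79833984375), 83.44783020019531)
handle scene 162 ((658.6368408203125, 65.50477600097656), (126.36669921875, 32.072654724121094), 88.58248901367188) [652.47191461  68.5067359   98.31776713]
handle side 64 ((654.7255859375, 68.58433532714844), (102.47364044189453, 37.45747375488281), 75.9924087524414) [653.18637171  77.27905247 100.855898  ]
```

The anvil is placed 3 mm from the pad's centre and upright. Now above the handle.

Emit:
servo_tool(rotation=[[0, 0, 0], [0, 0, 0.005], [0, 0, 0.01], [0, 0, 0.015], [0, 0, 0.02], [0, 0, 0.025], [0, 0, 0.025]], slide=[[0.05, 0.1, 0], [0.15, 0.28, 0], [0.25, 0.48, 0], [0.35, 0.66, 0], [0.44, 0.83, 0], [0.5, 0.95, 0], [0.5, 0.95, 0]], grip=[1, 1, 1, 1, 1, 1, 1])

```text
clock: 11.02
position: [553.9, -125.7, 254.5]
ee_rot: [-0.699, 0.715, 0.001, -0.001]
contact_force: [-0.2, 0.1, -0.6]
gripper_width: 85.6
grasp_force: 0.0
```

Emit:
servo_tool(rotation=[[0, 0, 0], [0, 0, 0], [0, 0, 0], [0, 0, 0], [0, 0, 0], [0, 0, 0], [0, 0, 0]], slide=[[0.05, 0.1, 0], [0.15, 0.28, 0], [0.25, 0.48, 0], [0.35, 0.66, 0], [0.44, 0.83, 0], [0.5, 0.96, 0], [0.5, 0.96, 0]], grip=[0, -0.25, -0.25, -0.25, -0.25, -0.25, -0.25])

```text
clock: 11.9
position: [654.1, 66.4, 254.9]
ee_rot: [-0.699, 0.715, 0.0, -0.001]
contact_force: [-1.0, 0.1, 0.2]
gripper_width: 32.0
grasp_force: 0.0
```

```bash
python3 - <<'E'
from h import *
a,P=pts('wrist'); save('w2',a); s=read_state(); print(s['position'],R.from_quat(s['ee_rot']).as_matrix()[:,1],s['gripper_width'])
hs=cv2.cvtColor(a,cv2.COLOR_RGB2HSV)
k=(hs[...,0]>15)&(hs[...,0]<32)&(hs[...,1]>110)&(P[...,2]>92)&(P[...,2]<108)&(abs(P[...,0]-655)<50)&(abs(P[...,1]-65)<90)
n,L,st,_=cv2.connectedComponentsWithStats(k.astype(np.uint8)); i=1+st[1:,4].argmax(); p=P[L==i]
r=cv2.minAreaRect(p[:,:2].astype(np.float32)); print('handle',st[i],r,np.percentile(p[:,2],[5,50,95]))
for y in(25,45,65,85,105):
    q=p[abs(p[:,1]-y)<6]; print(y,q[:,0].min(),q[:,0].max())
k=abs(P[...,2]-130)<4; q=P[k]; 
for y in(20,65,110): 
    w=q[abs(q[:,1]-y)<4]; print('front top',y,w[:,0].min() if len(w) else 0)
E
```

```text
[653.67774393  65.33339693 255.19549209] [-0.99969489  0.02463356  0.00182086] 32.122762874685705
handle [ 280  116   60  174 3488] ((661.390380859375, 59.99350357055664), (129.2211151123047, 40.63911056518555), 88.48834228515625) [ 97.19473409 100.0086531  101.98465212]
25 640.0695437959122 650.9329105513785
45 641.1385622065234 651.3929762508421
65 641.3647227873881 651.8563945653779
85 642.3677611433914 652.3191180377412
105 642.6610449037418 683.0218107423746
front top 20 695.387753523207
front top 65 696.5768230307488
front top 110 697.7488862064141
```

View pics/w2.png

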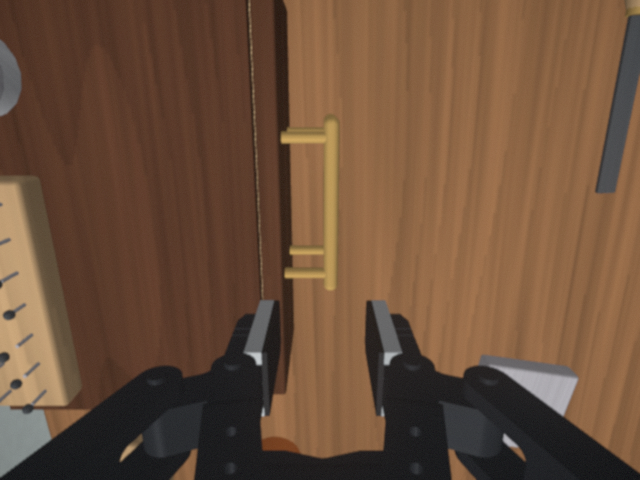

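The wrist view shows the top handle at column ~330, rows 118–288: bar centre (646.5, 60), chest yaw −1.4°. Straddling it with a 28 mm opening.

Emit:
servo_tool(rotation=[[0, 0, 0], [0, 0, 0], [0, 0, 0], [0, 0, 0], [0, 0, 0], [0, 0, 0], [0, 0, 0], [0, 0, 0]], slide=[[-0.045, -0.027, 0], [-0.045, -0.027, -0.2], [-0.045, -0.027, -0.4], [-0.045, -0.027, -0.58], [-0.045, -0.027, -0.7], [-0.045, -0.027, -0.8], [-0.045, -0.027, -0.865], [-0.045, -0.027, -0.865]], grip=[-0.34, -0.34, -0.34, -0.34, -0.34, -0.34, -0.34, -0.34])

```text
clock: 12.95
position: [643.9, 58.5, 82.8]
ee_rot: [-0.698, 0.716, 0.0, -0.001]
contact_force: [0.1, 0.6, 0.0]
gripper_width: 28.2
grasp_force: 0.0
```

Emit:
servo_tool(rotation=[[0, 0, 0], [0, 0, 0], [0, 0, 0], [0, 0, 0], [0, 0, 0]], slide=[[0, 0, 0], [0, 0, 0], [0, 0, 0], [0, 0, 0], [0, 0, 0]], grip=[-1, -1, -1, -1, -1])

```text
clock: 13.58
position: [645.6, 59.3, 84.7]
ee_rot: [-0.698, 0.716, -0.001, 0.001]
contact_force: [-0.6, -2.0, 5.2]
gripper_width: 8.7
grasp_force: 59.1
```

Width 8.7 mm and a lift force: the grip is too high on the round bar. Reopening and going 10 mm deeper.

Emit:
servo_tool(rotation=[[0, 0, 0], [0, 0, 0], [0, 0, 0], [0, 0, 0], [0, 0, 0], [0, 0, 0]], slide=[[0, 0, 0], [0, 0, 0], [0, 0, 0], [0, 0, -0.025], [0, 0, -0.05], [0, 0, -0.05]], grip=[-0.34, -0.34, -0.34, -0.34, -0.34, -0.34])

```text
clock: 14.32
position: [646.7, 59.5, 74.9]
ee_rot: [-0.698, 0.716, -0.002, 0.002]
contact_force: [0.3, -0.6, 5.8]
gripper_width: 28.3
grasp_force: 2.1
```

Emit:
servo_tool(rotation=[[0, 0, 0], [0, 0, 0], [0, 0, 0], [0, 0, 0], [0, 0, 0]], slide=[[0, 0, 0], [0, 0, 0], [0, 0, 0], [0, 0, 0], [0, 0, 0]], grip=[-1, -1, -1, -1, -1])

```text
clock: 14.95
position: [645.1, 59.5, 73.6]
ee_rot: [-0.698, 0.716, -0.0, 0.0]
contact_force: [1.1, 0.2, 3.9]
gripper_width: 9.4
grasp_force: 58.4
```

Emit:
servo_tool(rotation=[[0, 0, 0], [0, 0, 0], [0, 0, 0], [0, 0, 0], [0, 0, 0]], slide=[[-0.02, 0, 0], [-0.05, 0.001, 0], [-0.1, 0.002, 0], [-0.15, 0.004, 0], [-0.2, 0.005, 0]], grip=[-1, -1, -1, -1, -1])

```text
clock: 15.58
position: [604.1, 60.6, 73.6]
ee_rot: [-0.698, 0.716, -0.0, 0.0]
contact_force: [1.6, 0.0, 5.3]
gripper_width: 9.2
grasp_force: 58.7
```

Pulling force is about 1.6 N with the bar held. Continuing nearly to the stop.

Emit:
servo_tool(rotation=[[0, 0, 0], [0, 0, 0], [0, 0, 0], [0, 0, 0], [0, 0, 0], [0, 0, 0], [0, 0, 0], [0, 0, 0]], slide=[[-0.06, 0.001, 0], [-0.13, 0.003, 0], [-0.21, 0.005, 0], [-0.29, 0.007, 0], [-0.37, 0.009, 0], [-0.44, 0.011, 0], [-0.48, 0.012, 0], [-0.485, 0.012, 0]], grip=[-1, -1, -1, -1, -1, -1, -1, -1])

```text
clock: 16.58
position: [506.6, 63.0, 73.5]
ee_rot: [-0.698, 0.716, 0.0, 0.0]
contact_force: [1.2, 1.7, 4.9]
gripper_width: 9.1
grasp_force: 58.7
```

Emit:
servo_tool(rotation=[[0, 0, 0], [0, 0, 0], [0, 0, 0], [0, 0, 0], [0, 0, 0]], slide=[[0, 0, 0], [0, 0, 0], [0, 0, 0], [0, 0, 0], [0, 0, 0]], grip=[-0.34, -0.34, -0.34, -0.34, -0.34])

```text
clock: 17.2
position: [507.8, 62.7, 73.1]
ee_rot: [-0.698, 0.716, 0.0, -0.0]
contact_force: [-0.2, 0.2, 0.4]
gripper_width: 28.3
grasp_force: 0.0
```

Emit:
servo_tool(rotation=[[0, 0, 0], [0, 0, 0], [0, 0, 0], [0, 0, 0], [0, 0, 0], [0, 0, 0], [0, 0, 0]], slide=[[0, 0, 0.05], [0, 0, 0.15], [0, 0, 0.3], [0, 0, 0.5], [0, 0, 0.7], [0, 0, 0.85], [0, 0, 0.85]], grip=[-0.34, -0.34, -0.34, -0.34, -0.34, -0.34, -0.34])

```text
clock: 18.08
position: [509.3, 63.3, 247.0]
ee_rot: [-0.698, 0.716, -0.002, 0.003]
contact_force: [-1.4, 0.6, -0.1]
gripper_width: 28.4
grasp_force: 0.0
```

```bash
python3 - <<'E'
from h import *
a,P=pts('wrist'); b,_=pts('side'); save('s3',b); print(read_state()['position'])
hs=cv2.cvtColor(a,cv2.COLOR_RGB2HSV)
k=(hs[...,0]>15)&(hs[...,0]<32)&(hs[...,1]>110)&(P[...,2]>92)&(P[...,2]<108)&(P[...,0]<545)&(abs(P[...,1]-60)<8)
print(k.sum(),P[k][:,0].min(),P[k][:,0].max())
E
```

```text
[507.49495823  62.82936158 243.59885631]
325 505.9060507645455 517.0615136836497
```

View pics/s3.png

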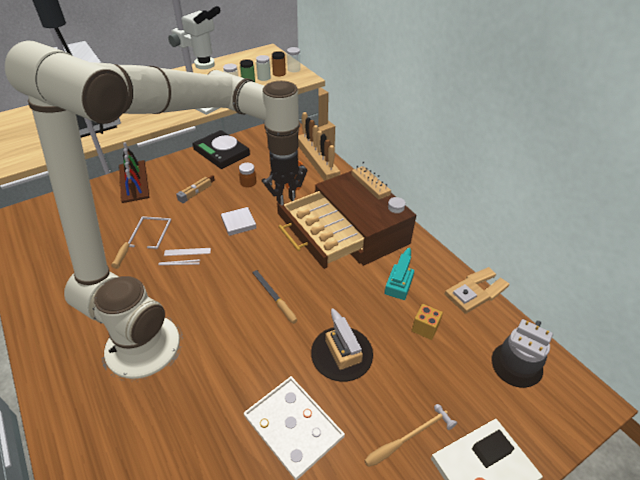

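The side view shows the anvil standing in the middle of the pad (342,345) and the top drawer out (325,230), about 135 mm by the handle shift. The bystanders look unmoved and the gripper is clear. Handing in.

```bash
python3 -c "from bench import job_done; print(job_done())"
```

```text
the job is handed in; nothing more can be done
None
```

I handed the job in: the anvil stands upright about 3 mm from the pad's centre, the top drawer is out about 135 mm of 141, and the bottom drawer and bystanders look undisturbed, though the hand-in returned no verdict.

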